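# Ready the sharpening carriage

## Robot

A 7-joint arm with a two-finger parallel gripper is mounted at the origin on the work surface. World frame = base frame: x ahead of the robot, y to its left, z up, the work surface at z = 0. Lengths are in m, angles in rad, forces in N, time in s.
With the tool pointing down it reaches from about 0.4 to 0.9 m from the base axis. Payload 5.5 kg.
Tool frame: the origin (TCP) lies midway between the tips of the shut fingers; the grasp point (between the pads) lies 19 mm behind it (manip.grip_depth is the distance from the TCP to the grasp point, in m); z points along the fingers, y is the line along which they close (so a half turn about z gives the same grasp; the last joint's range is limited). The gripper opens to 92 mm and grips with 3 to 60 N. Pads are 19 mm wide; open, the fingers measure 130 mm over their backs; the gripper's body (75 mm by 190 mm) begins 47 mm behind the grasp point.
Start: joints at [-1.01, 0.501, -0.427, 1.55, 0.221, 1.138, -0.21], TCP at [0.191, 0.621, 0.227] pointing down, gripper open.
Joint ranges: [-2.88, 2.88], [-0.31, 2.03], [-1.54, 1.56], [0.2, 2.42], [-1.41, 4.55], [0.19, 2.02], [-2.57, 2.57]. Speed limits (rad/s): [2.57, 2.57, 3.14, 3.14, 3.14, 3.14, 3.14].

## Interface

Orientations are given as a unit quaternion [x, y, z, w].
In Python, from bench import manip, effector, viewer gives the robot as it stands. Calls block until the motion is done:
- manip.move_pose(position, orientation): joint-space move of the TCP to a pose.
- manip.servo_line(position, ori=None, vel=0.15): straight line of the TCP; ori=None keeps the orientation; vel is the mean speed in m/s.
- manip.movej(angles): joint-space move.
- effector.open_jaws() and effector.close(f_grip=None): open the fingers fully, or close them until they stop; f_grip is the grip in N (None keeps the last).
- manip.sleep(seconds).
- manip.solve_ik(position, orientation): joint angles nearest the present ones, or None.
- viewer.get_image(name): name is "scene" or "top" or "wrist"; returns the picture (400x640x3 uint8, red, green, blue); there is no depth.
- viewer.get_calibration(name): a dict with "vfov" (degrees; the focal length in pixels is half the picture's height over the tangent of half this angle, whatever the lens; pixels are square), "cx", "cy" (the principal point, pixels), "dist_coeffs" ([k1, k2, p1, p2, k3] as OpenCV has them; the pictures are not rectified), "eye" and "attitude" of the camera in the world. Camera axes: x right, y down, z forward; pixel columns grow to the right and rows downward; lengths in m; the calibration is good to about 2 mm. A picture is of the moment at which its call begins: read the wrist's pose just before it. get_calibration takes no time and is no camera call; for the wrist camera it gives the pose at the moment of the call.
A pose or a line that the arm cannot do raises manip.PlanningError and nothing moves.
- manip.hand_in(): hands the job in; it is judged then, once.
Readings, each from a call of its own:
- manip.current_clock(): time.
- manip.current_q(): joint angles.
- manip.current_joint_velocities(): joint speeds.
- manip.current_tau(): joint torques, N m.
- manip.current_tool_pos(): TCP position.
- manip.current_tcp_rot(): TCP orientation.
- manip.current_force(): force on the tool from outside, world axes, zero at the start.
- manip.current_wrist_torque(): the same for the moment, N m.
- manip.current_finger_gap(): finger opening in m.
- manip.current_gripper_force(): force on a finger pad.
Only numpy, scipy, OpenCV 4.12 (cv2) and the standard library are available. Lean on these libraries where they do the work, as an engineer would, in place of code of your own. Each camera call takes 0.05 s, during which the arm holds its last target. There are 200 camera calls.

## Task

Get the sharpening carriage ready: take the long brush from its tin and scrub the steel pot on the carriage with three full up-and-down strokes, bristles down to the pot's floor and back up to about the rim each time, then stand the brush upright in its tin again. Next, with the carriage still out, stack all the whetstones from the cardboard sheet in one square pile on the carriage's black rubber bed, centred on it, lengthwise, edges flush. Last, push the carriage along its slide (it has an upright push plate) until it clicks past the spring detent and is fully home against the end, with the pile still square; leave the hammer, carton and oil tin alone.

Things in the scene. Friction and masses are not known exactly. Their poses are not given: they have to be found in the camera images.
- brush: long brush standing foot down in its tin: rigid black bristle head 51 mm across, 80 mm long, thin wire stem, round wooden handle 18 mm thick from 118 to 186 mm above the foot (grip it at 156 mm), knob 26 mm across on top, up to 199 mm. 0.14 kg. Origin: centre of the foot (underside of the head); z along the handle to the knob. In the pot the head has 9 mm of play all round.
- holder_floor (a point): centre of the inner floor of the brush's tin, a loose open dark steel can, 0.6 kg, bore 66 mm, outside 72 mm, floor 5 mm above the table, rim 75 mm above the table. If the tin is knocked this point moves with it. The tin lies to the robot's left, on the near side.
- pot_floor (a point): centre of the inner floor of the open steel pot fixed on the carriage at its leading (+y) end: bore 70 mm, outside 78 mm, rim 85 mm above this point. This point lies 5 mm above the carriage's deck.
- bed (a point): centre of the black rubber bed, a thin mat 64 x 124 mm, one whetstone's footprint, at the top of the carriage's deck, 24 mm above the table. Its y axis is its length and the way the carriage is pushed home (roughly to the robot's left); z up. Whetstones lie lengthwise along this y. The pot's axis is 145 mm along +y, the push plate's pushing face 98 mm along -y.
- push_plate (a point): middle of the top edge of the pushing face of the upright push plate at the trailing (-y) end of the carriage: plate 40 mm wide, 10 mm thick, top 122 mm above the table (98 mm above the deck), this face looking to -y. Push it along +y of the bed; the axes are those of the bed.
- carriage (a joint): travel of the aluminium carriage (deck 116 x 300 mm) along its fixed slide, m: 0 fully out, 0.100 fully home against the end; starts at 0 to 0.025. Sliding friction about 1.5 N; from about 0.08 to 0.09 a sprung ball resists with about 5 N more, beyond 0.09 it drives the carriage on towards home and holds it.
- stone1: grey whetstone, a plain block 120 x 60 x 25 mm (x, y, z), about 0.4 kg, identical to the others; lies flat on the cardboard sheet (4 mm thick) at the start. Origin: centre of its underside; x along its length, z up at the start (either broad face may lie up in the pile). Two to four of stone1 to stone4 are present in a run.
- stone2: grey whetstone, a plain block 120 x 60 x 25 mm (x, y, z), about 0.4 kg, identical to the others; lies flat on the cardboard sheet (4 mm thick) at the start. Origin: centre of its underside; x along its length, z up at the start (either broad face may lie up in the pile). Two to four of stone1 to stone4 are present in a run.
- stone3: grey whetstone, a plain block 120 x 60 x 25 mm (x, y, z), about 0.4 kg, identical to the others; lies flat on the cardboard sheet (4 mm thick) at the start. Origin: centre of its underside; x along its length, z up at the start (either broad face may lie up in the pile). Two to four of stone1 to stone4 are present in a run.
- stone4: grey whetstone, a plain block 120 x 60 x 25 mm (x, y, z), about 0.4 kg, identical to the others; lies flat on the cardboard sheet (4 mm thick) at the start. Origin: centre of its underside; x along its length, z up at the start (either broad face may lie up in the pile). Two to four of stone1 to stone4 are present in a run.
- hammer: bystander: hammer lying beyond the slide, leave alone. Origin under its middle.
- carton: bystander: red card carton 60 x 80 x 50 mm beyond the slide, leave alone. Origin: centre of its underside.
- oil: bystander: steel oil tin, 56 mm across and 85 mm tall, near the robot, leave alone. Origin: centre of its underside.
Things that resemble listed ones, but are neither listed nor needed, are in the scene too. Leave any blue look-alike of the part that bears holder_floor alone.

How it is judged:
By the outcome, as a careful person would: the job done as asked, in the order asked, and still so for the second after the job is handed in, with the robot touching nothing.
Of stone1, stone2, stone3, stone4 only 2 to 4 are there at a start; the rules pass over those that are not, and their reading is None.
At some moment in a run one of holder may be knocked a few centimetres aside while the robot is not near it.
Once in a run the grip may slacken for a moment while it holds something.
It also fails if it takes over 210 s, if anything falls off the work surface, if the arm or the gripper's body presses on something with over 40 N, if the wrist force passes 120 N, or if a joint passes its speed limit or range.

## Working session

There is one attempt and no reset: what is moved stays moved. The work goes in short steps, each a Python script; the robot and the scene stay as the last script left them, time stands still between calls to the robot, and variables do not carry over. Pictures are saved under pics/ and viewed, at most 14 in all, crops included, and the job is handed in when it is done.

```bash
ls; mkdir -p pics
python3 - <<'E'
from bench import manip, effector, viewer
import cv2
for n in ("scene","top"):
    c=viewer.get_calibration(n); print(n,c)
    cv2.imwrite(f"pics/{n}0.png",viewer.get_image(n)[:,:,::-1])
print(manip.current_clock(),manip.current_tool_pos(),manip.current_tcp_rot(),viewer.get_calibration("wrist"))
E
```

```text
pics
scene {'vfov': 44.28798219394356, 'cx': 313.0235036366161, 'cy': 203.5797662066257, 'dist_coeffs': array([0.00788503, 0.        , 0.        , 0.        , 0.        ]), 'eye': array([ 1.23668113, -0.63713597,  0.93609738]), 'attitude': array([ 0.83375673,  0.3728648 , -0.15578211, -0.37623595])}
top {'vfov': 56.50195205885149, 'cx': 318.7486080692865, 'cy': 199.00790157148475, 'dist_coeffs': array([-0.00174665,  0.        ,  0.        ,  0.        ,  0.        ]), 'eye': array([ 0.50634148, -0.014348  ,  1.07324561]), 'attitude': array([ 0.70999095, -0.70358604,  0.02093341, -0.02100768])}
0.1 [0.19064291 0.62077292 0.2257899 ] [ 1.48371569e-01  9.88931318e-01 -8.41118608e-04 -1.35799316e-04] {'vfov': 64.39381780257592, 'cx': 314.0401653681903, 'cy': 200.33452232012814, 'dist_coeffs': array([0.000599, 0.      , 0.      , 0.      , 0.      ]), 'eye': array([0.12416538, 0.64184325, 0.3840765 ]), 'attitude': array([0.7971823 , 0.58921782, 0.07701301, 0.10673211])}
```

View pics/top0.png

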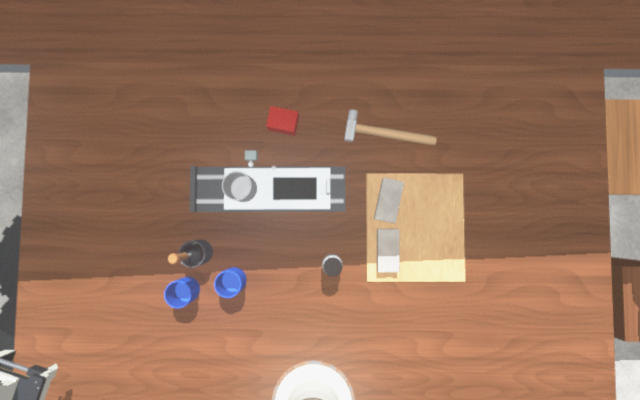

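View pics/scene0.png

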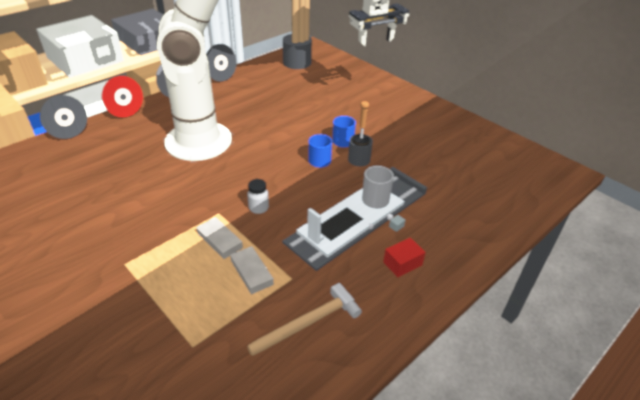

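Top view: bed mat (295,188), pot (239,186), dark tin with the brush (195,254), and two stones on the cardboard at (390,200) and (388,252). Candidate tins are the dark steel one holding the brush (195,254) and the blue ones at (181,293) and (229,283). The dark one fits the description; I'll confirm it in a crop from the wrist camera.

```bash
cat > h.py <<'E'
from bench import manip, effector, viewer
import numpy as np, cv2
from scipy.spatial.transform import Rotation as R
def calib(n):
    c=viewer.get_calibration(n); f=200/np.tan(np.radians(c["vfov"])/2)
    c["K"]=np.array([[f,0,c["cx"]],[0,f,c["cy"]],[0,0,1.]]); c["R"]=R.from_quat(c["attitude"]).as_matrix(); return c
def shot(n,save=None):
    c=calib(n); im=viewer.get_image(n)[:,:,::-1].copy()
    if save: cv2.imwrite(f"pics/{save}.png",im)
    return c,im
def cast(c,px,z):
    p=cv2.undistortPoints(np.array(px,float).reshape(-1,1,2),c["K"],c["dist_coeffs"]).reshape(-1,2)
    d=np.c_[p,np.ones(len(p))]@c["R"].T
    return c["eye"]+d*((z-c["eye"][2])/d[:,2])[:,None]
def proj(c,P):
    Rt=c["R"].T; return cv2.projectPoints(np.array(P,float).reshape(-1,1,3),cv2.Rodrigues(Rt)[0],-Rt@c["eye"],c["K"],c["dist_coeffs"])[0].reshape(-1,2)
def down(yaw):  # tool z down, tool y (closing line) at angle yaw+90deg in world
    return (R.from_euler("z",yaw)*R.from_euler("x",np.pi)).as_quat()
def blobs(mask,lo,hi=1e9,k=3):
    mask=cv2.morphologyEx(mask.astype(np.uint8)*255,cv2.MORPH_OPEN,np.ones((k,k)))
    return [x for x in cv2.findContours(mask,cv2.RETR_EXTERNAL,cv2.CHAIN_APPROX_NONE)[0] if lo<cv2.contourArea(x)<hi]
def rect(c,cnt,z):
    P=cast(c,cnt.reshape(-1,2),z)[:,:2]; (cx,cy),(w,h),_=r=cv2.minAreaRect((P*1000).astype(np.float32))
    b=cv2.boxPoints(r); e=[b[1]-b[0],b[2]-b[1]]; e=max(e,key=np.linalg.norm)
    return np.array([cx,cy])/1000,sorted([w,h]),np.degrees(np.arctan2(e[1],e[0]))%180
E
python3 - <<'E'
from h import *
c,im=shot("top"); hsv=cv2.cvtColor(im,cv2.COLOR_BGR2HSV); V=hsv[...,2]; S=hsv[...,1]
for n,m,z,x0,x1,y0,y1 in [("bed",V<40,.024,265,325,170,206),("stone",(S<60)&(V>80),.029,368,410,174,280)]:
    mm=np.zeros_like(m); mm[y0:y1,x0:x1]=m[y0:y1,x0:x1]
    for k in blobs(mm,150): print(n,rect(c,k,z),k.reshape(-1,2).mean(0))
print(cast(c,[[195,254]],.075),cast(c,[[172,258]],.199),cast(c,[[239,185]],.114),cast(c,[[332,266]],.085))
print(cast(c,[[192,167],[346,167],[192,211],[346,211]],.01))
for w in ([.6,-.14],[.55,.1],[.45,.25]):
  for yaw in (0,np.pi/2,-np.pi/2,np.pi): print(w,yaw,manip.solve_ik([*w,.3],down(yaw)))
t=calib("wrist"); Rt=R.from_quat(manip.current_tcp_rot()).inv(); print("cam in tool",Rt.apply(t["eye"]-manip.current_tool_pos()),Rt.apply(t["R"][:,2]))
E
```

```text
stone (array([ 0.42651514, -0.2092532 ]), [64.1818618774414, 119.12791442871094], np.float32(0.5103665)) [387.92125984 250.66929134]
stone (array([ 0.56763293, -0.21031406]), [62.357662200927734, 120.89559936523438], np.float32(167.90276)) [388.61157025 200.15702479]
[[0.41589856 0.31432642 0.075     ]] [[0.41737776 0.32687882 0.199     ]] [[0.59775104 0.19269371 0.114     ]] [[ 0.38873454 -0.05045191  0.085     ]]
[[ 0.65842196  0.35150279  0.01      ]
 [ 0.66242704 -0.09149884  0.01      ]
 [ 0.53189001  0.34779702  0.01      ]
 [ 0.53588283 -0.09209478  0.01      ]]
[0.6, -0.14] 0 [-0.05792897  0.35664786  0.3204585   1.57522839 -0.11701195  1.22864889
 -1.2877774 ]
[0.6, -0.14] 1.5707963267948966 [-0.04004824  0.35497512  0.29664174  1.57457643 -0.10807604  1.22820539
  0.27550559]
[0.6, -0.14] -1.5707963267948966 [-0.65703482  0.71228066  1.35839097  1.59365904 -0.70324231  1.41512315
 -2.37470355]
[0.6, -0.14] 3.141592653589793 [ 0.01112677  0.35112968  0.22884941  1.57269289 -0.08296537  1.2273105
  1.82524733]
[0.55, 0.1] 0 [-0.4247737   0.24291644  0.2362442   1.71427935 -0.
[... 233 characters left out ...]
0.53764207  1.33579135
  2.45654485]
[0.55, 0.1] 3.141592653589793 [-0.08236425  0.24763855 -0.17464065  1.70243535  0.04579196  1.19549457
  1.30222076]
[0.45, 0.25] 0 [-0.70684222  0.15736704  0.16592787  1.8138924  -0.02808553  1.17260078
 -2.10283148]
[0.45, 0.25] 1.5707963267948966 [-0.46449095  0.16195888 -0.1066129   1.80598745  0.01860077  1.17461163
 -0.57689775]
[0.45, 0.25] -1.5707963267948966 [-0.03071853  0.20126848 -0.60395142  1.79239644  0.12282273  1.18545232
  2.47005338]
[0.45, 0.25] 3.141592653589793 [-0.24593848  0.17566189 -0.35417801  1.79893244  0.0656412   1.17846056
  0.95056641]
cam in tool [ 0.06965148  0.00038272 -0.15830634] [-0.26102141 -0.0012685   0.96533218]
```

```bash
cat >> h.py <<'E'
def look(x,y,H=.5,save=None,yaw=np.pi):
    q=R.from_quat(down(yaw)); cam=q.apply([.06965,0,-.1583]); ax=q.apply([-.261,0,.9653]); L=H/.9653
    p=np.array([x,y,0])-ax*L-cam
    manip.move_pose(p,down(yaw)); manip.sleep(.3); return shot("wrist",save)
E
python3 - <<'E'
from h import *
c,im=look(.416,.31,.5,"w_tin")
print(manip.current_clock(), proj(c,[[.416,.314,.075]]))
c,im=look(.595,.09,.5,"w_bed")
print(manip.current_clock(), proj(c,[[.597,.05,.024]]))
c,im=look(.5,-.21,.5,"w_st")
print(manip.current_clock(), proj(c,[[.4265,-.209,.029],[.5676,-.21,.029]]))
a=[cv2.imread(f"pics/{n}.png") for n in("w_tin","w_bed","w_st")]
cv2.imwrite("pics/m1.png",np.vstack([np.hstack([cv2.resize(a[0],(400,250)),cv2.resize(a[2],(400,250))]),cv2.resize(a[1],(800,500))[100:450]]))
E
```

```text
1.875 [[316.68826241 214.7992271 ]]
3.3167 [[287.80770737 205.74441973]]
4.8667 [[314.37780858 157.37662194]
 [313.61267516 245.7794305 ]]
```

View pics/m1.png

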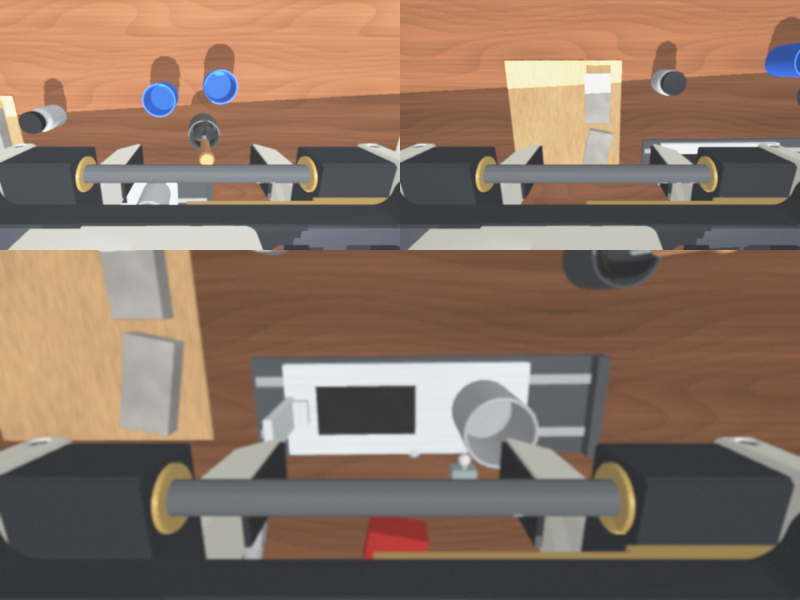

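The montage shows the dark tin with the brush at about (326,211) in the first wrist frame and the two blue tins apart from it, at (255,158) and (352,138). The bed lies at (293,208) in the bed frame. Next I measure them, with an enlarged crop to confirm the tin.

Run:
```python
from h import *
import json
# bed already imaged from a known pose: retake looks offset so targets sit in the upper half
c,im=look(.53,-.21,.5,"w_st2"); hsv=cv2.cvtColor(im,cv2.COLOR_BGR2HSV);V=hsv[...,2];S=hsv[...,1]
print("st proj",proj(c,[[.4265,-.209,.029],[.5676,-.21,.029]]))
c2,im2=look(.665,.09,.5,"w_bed2"); V2=cv2.cvtColor(im2,cv2.COLOR_BGR2GRAY)
for k in blobs((V2<70),500,12000): print("dark",rect(c2,k,.024),k.reshape(-1,2).mean(0),cv2.contourArea(k))
c3,im3=look(.49,.31,.5,"w_tin2")
print("tin proj",proj(c3,[[.416,.314,.075],[.417,.327,.199]]), manip.current_clock())
u,v=proj(c3,[[.416,.314,.075]])[0].astype(int)
t=cv2.resize(im3[v-60:v+60,u-80:u+80],None,fx=3.75,fy=3.75,interpolation=cv2.INTER_CUBIC); print("crop",u-80,v-60)
cv2.imwrite("pics/c1.png",t)
s=np.vstack([im[0:250,160:480],im2[0:250,160:480]]); cv2.imwrite("pics/c2.png",s)
for n,cc in(("st",c),("bed",c2),("tin",c3)):
    json.dump({k:np.array(x).tolist() for k,x in cc.items()},open(f"cal_{n}.json","w"))
```

```text
st proj [[315.05632391 137.3824556 ]
 [314.43270604 228.56152044]]
dark (array([1.03509863, 0.61617566]), [16.147428512573242, 153.82489013671875], np.float32(90.01192)) [597.77456647 395.84393064] 523.5
dark (array([1.01048621, 0.33176379]), [63.78617858886719, 122.39739990234375], np.float32(92.149925)) [446.66486486 380.62702703] 1171.5
dark (array([0.60075751, 0.05696346]), [57.44770050048828, 117.81527709960938], np.float32(89.895164)) [293.42982456 162.73684211] 2917.0
dark (array([0.42780881, 0.30924173]), [47.61638641357422, 68.98497009277344], np.float32(26.10399)) [476.77486911  32.27225131] 1054.5
dark (array([0.41554095, 0.35237234]), [50.07173156738281, 68.8039321899414], np.float32(71.72236)) [507.39361702  24.07978723] 963.0
tin proj [[317.83971212 161.24518588]
 [332.6318784  180.45399972]] 8.5
crop 237 101
```

View pics/c1.png

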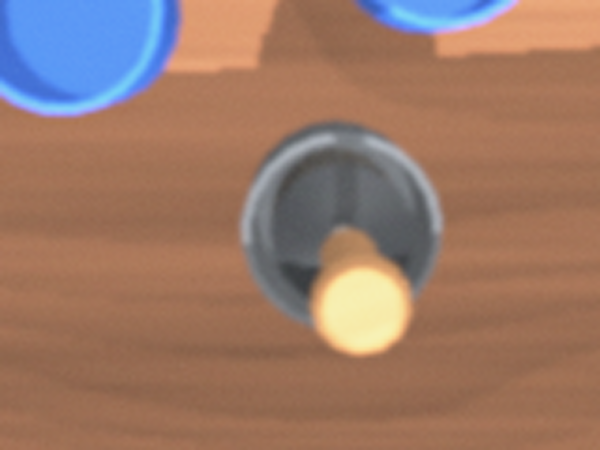

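View pics/c2.png

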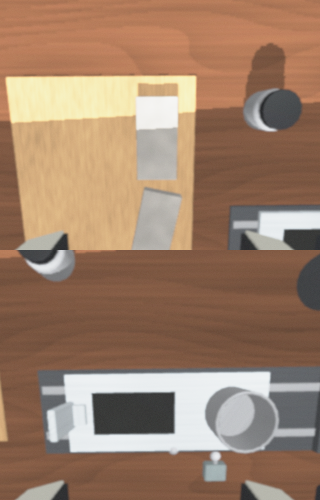

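The crop shows the dark steel tin with the brush in it: rim centre at crop (342,228), which is full-frame (328,162), and knob at (333.5,183). The blue ones are separate. The second picture shows the stones, the lower one cut off, and the carriage with the mat at about (293,163) in the full frame. I'll cross-check these numbers against the top camera.

```bash
cat >> h.py <<'E'
def fitcirc(P):
    A=np.c_[2*P,np.ones(len(P))]; s=np.linalg.lstsq(A,(P**2).sum(1),rcond=None)[0]; return s[:2],np.sqrt(s[2]+s[:2]@s[:2])
def load(n):
    import json; return {k:np.array(x) for k,x in json.load(open(f"cal_{n}.json")).items()}
E
python3 - <<'E'
from h import *
ct=calib("top"); top=cv2.imread("pics/top0.png"); g=cv2.cvtColor(top,cv2.COLOR_BGR2GRAY)
print("tin rim wrist",cast(load("tin"),[[328.2,161.8]],.075),"knob wrist",cast(load("tin"),[[333.5,182.9]],.202))
im=cv2.imread("pics/w_bed2.png"); gw=cv2.cvtColor(im,cv2.COLOR_BGR2GRAY)
for t in (60,90,110):
  for k in blobs((gw<t)&(np.arange(640)[None]>230)&(np.arange(640)[None]<345)&(np.arange(400)[:,None]<188)&(np.arange(400)[:,None]>138),500): print("bed wrist",t,rect(load("bed"),k,.024))
m=np.zeros(g.shape,bool); 
for t in (60,90,120):
  m[:]=0; m[174:203,268:322]=g[174:203,268:322]<t
  for k in blobs(m,200): print("bed top",t,rect(ct,k,.024))
a=cv2.resize(top[160:275,165:255],None,fx=5,fy=5,interpolation=cv2.INTER_CUBIC)
b=cv2.resize(im[120:210,350:450],None,fx=3.5,fy=3.5,interpolation=cv2.INTER_CUBIC)
o=np.zeros((580,800,3),np.uint8); o[:a.shape[0],:a.shape[1]]=a; o[:b.shape[0],450:800]=b; cv2.imwrite("pics/c3.png",o)
E
```

```text
tin rim wrist [[0.41677598 0.32789669 0.075     ]] knob wrist [[0.41877436 0.32768796 0.202     ]]
bed wrist 60 (array([0.60032733, 0.05734203]), [56.611907958984375, 116.32947540283203], np.float32(90.80724))
bed wrist 90 (array([0.60051868, 0.05718322]), [59.8199348449707, 119.6328353881836], np.float32(90.822784))
bed wrist 110 (array([0.60080823, 0.05713818]), [60.46882629394531, 120.56802368164062], np.float32(89.89546))
bed top 90 (array([0.59926587, 0.05500302]), [51.101139068603516, 110.52769470214844], np.float32(90.51928))
bed top 120 (array([0.59927448, 0.05501656]), [56.77930450439453, 116.20751953125], np.float32(90.51948))
```

View pics/c3.png

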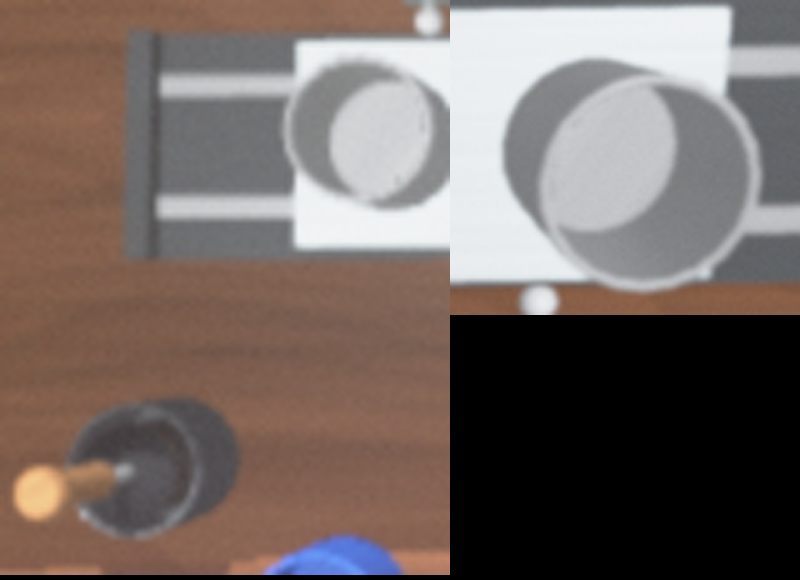

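Run:
```python
from h import *
ct=calib("top")
print("tin top",cast(ct,[[191.8,253.8]],.075),"knob",cast(ct,[[172.8,258.4]],.202),"pot",cast(ct,[[237.4,186.6]],.114),"potw",cast(load("bed"),[[407.1,172]],.114))
t=np.radians(90.5);print("pot from bed",np.array([.600,.0563])+.145*np.array([np.cos(t),np.sin(t)]))
```

```text
tin top [[0.41634899 0.32286859 0.075     ]] knob [[0.41677806 0.3238186  0.202     ]] pot [[0.59355844 0.19674273 0.114     ]] potw [[0.59837666 0.20296048 0.114     ]]
pot from bed [0.59873465 0.20129448]
```

Both views agree: bed (0.600, 0.056), pot (0.598, 0.2015) and knob (0.418, 0.326). Now I take the brush.

```bash
cat >> h.py <<'E'
def st(m=""): print(m,"t%.1f"%manip.current_clock(),manip.current_tool_pos().round(4),"F",manip.current_force().round(1),"gap %.4f g %.1f"%(manip.current_finger_gap(),manip.current_gripper_force()),flush=True)
def touch(z0,zmin,dF=4,step=.0015,vel=.03):
    p=np.array(manip.current_tool_pos()); f0=manip.current_force()[2]
    manip.servo_line([p[0],p[1],z0],vel=.12)
    z=z0
    while z>zmin:
        if abs(manip.current_force()[2]-f0)>dF: return z,True
        z-=step; manip.servo_line([p[0],p[1],z],vel=vel)
    return z,False
E
python3 - <<'E'
from h import *
Q=down(np.pi); effector.open_jaws()
manip.move_pose([.418,.326,.27],Q); st("above")
manip.servo_line([.418,.326,.142],vel=.12); st("at")
effector.close(40); st("closed")
manip.servo_line([.418,.326,.29],vel=.12); manip.sleep(.2); st("up")
shot("scene","s1"); shot("wrist","w_up")
im=cv2.imread("pics/s1.png")[60:260,250:490]; w=cv2.imread("pics/w_up.png")
cv2.imwrite("pics/c4.png",np.hstack([cv2.resize(im,(480,400)),w[:,160:480]]))
E
```

```text
above t9.1 [0.4175 0.3257 0.2698] F [ 0.2 -0.4  1.6] gap 0.0921 g 0.0
at t10.3 [0.4186 0.3264 0.1428] F [ 0.1  0.  -0.2] gap 0.0917 g 0.0
closed t11.5 [0.418  0.3261 0.142 ] F [0.3 0.5 0.2] gap 0.0192 g 40.0
up t13.0 [0.4177 0.3258 0.2894] F [-0.1  0.7 -1.1] gap 0.0207 g 4.0
```

View pics/c4.png

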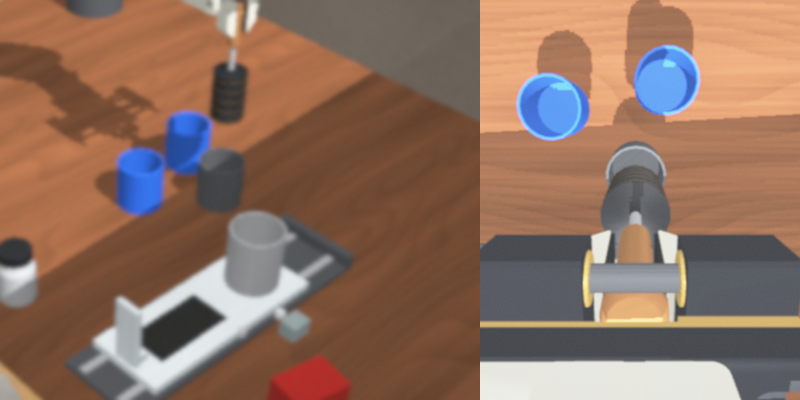

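The brush is lifted, with its head at scene-crop (228,92) and the tin standing below it. The pad force reads only 4 N, so this is the grip slackening. I re-close and check.

Run:
```python
from h import *
st("now"); effector.close(40); manip.sleep(.3); st("regrip")
c,im=shot("scene","s2"); cw,w=shot("wrist","w_up2")
# where foot should be with no slip: tcp z -0.137
p=manip.current_tool_pos(); print(proj(c,[[p[0],p[1],p[2]-.137],[p[0],p[1],p[2]-.137+.08]]), proj(cw,[[p[0],p[1],p[2]-.137],[p[0],p[1],p[2]-.057],[p[0],p[1],p[2]+.06]]))
cv2.imwrite("pics/c5.png",np.hstack([cv2.resize(im[60:160,310:410],(400,400)),cv2.resize(w[130:330,220:420],(400,400))]))
```

```text
now t13.1 [0.4179 0.3259 0.2896] F [-0.2 -0.2 -1.7] gap 0.0211 g 4.0
regrip t13.7 [0.418 0.326 0.29 ] F [-0.6 -0.9 -1.5] gap 0.0197 g 40.0
[[361.62878174 118.11770313]
 [364.06963554  94.02782981]] [[314.19338502 190.08194618]
 [314.11986527 215.8910319 ]
 [313.83138895 317.16387976]]
```

View pics/c5.png

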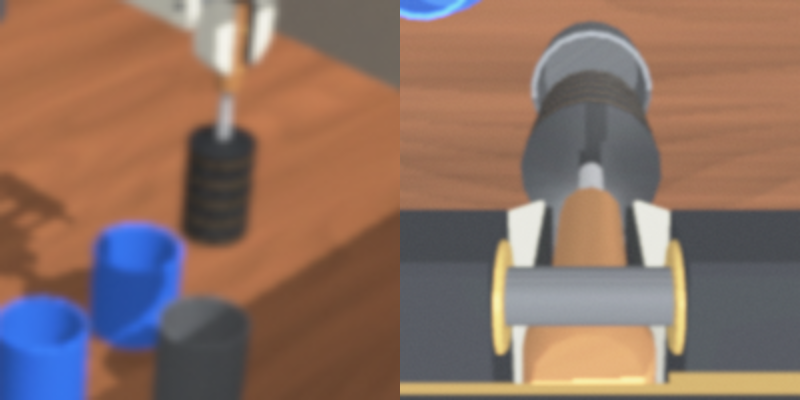

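No slip: the foot is at about (364,118) against a predicted (362,118), and the brush is vertical. Next come the strokes.

Run:
```python
from h import *
Q=down(np.pi); x,y=.598,.2015
manip.move_pose([.598,.2015,.29],Q); st("over pot")
f0=manip.current_force()
manip.servo_line([x,y,.225],vel=.08); st("in")
z,hit=touch(.175,.160,dF=5); st(f"floor {z:.4f} {hit}")
```

```text
over pot t14.6 [0.5968 0.2033 0.2898] F [-0.9 -0.4 -1.3] gap 0.0194 g 40.0
in t15.6 [0.5984 0.2017 0.2255] F [-0.1 -0.4 -1.4] gap 0.0193 g 40.0
floor 0.1645 True t17.9 [0.5995 0.2022 0.1659] F [-1.4 -0.2  5.3] gap 0.0190 g 40.0
```

Run:
```python
from h import *
x,y=.598,.2015
manip.servo_line([x,y,.250],vel=.12); st("up1")
for i in (2,3):
    z,hit=touch(.171,.160,dF=5); st(f"down{i} {z:.4f} {hit}")
    manip.servo_line([x,y,.250],vel=.12); manip.sleep(.2); st(f"up{i}")
manip.servo_line([x,y,.30],vel=.12)
c,im=shot("top","t2"); shot("scene","s3")
g=im[225:290,150:250]
cv2.imwrite("pics/c6.png",np.hstack([cv2.resize(g,(400,260)),cv2.resize(cv2.imread("pics/s3.png")[60:230,280:480],(306,260))]))
```

```text
up1 t18.8 [0.5974 0.2012 0.249 ] F [ 0.   0.9 -1.7] gap 0.0194 g 40.0
down2 0.1650 True t20.6 [0.5981 0.2016 0.166 ] F [-0.9 -0.3  4.8] gap 0.0191 g 40.0
up2 t21.6 [0.5975 0.2013 0.2489] F [-0.2  0.1 -0.8] gap 0.0192 g 40.0
down3 0.1650 True t23.5 [0.5982 0.2017 0.166 ] F [-0.5 -0.   4.6] gap 0.0188 g 40.0
up3 t24.5 [0.5974 0.2013 0.2489] F [ 0.1 -0.2 -0.8] gap 0.0192 g 40.0
```

View pics/c6.png

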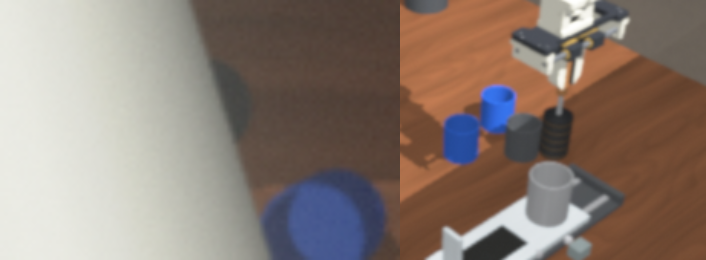

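The scene view shows the tin unmoved, at about (360,150) in the full frame. The top view is blocked by the arm. I return over the tin and compare the rim patch with the earlier wrist frame taken at the same pose.

Run:
```python
from h import *
Q=down(np.pi)
manip.move_pose([.418,.326,.29],Q); manip.sleep(.3); st("over")
c,im=shot("wrist","w_up3"); ref=cv2.imread("pics/w_up2.png")
t=ref[135:175,275:355]; r=cv2.matchTemplate(im[100:220,200:430],t,cv2.TM_CCOEFF_NORMED); _,v,_,l=cv2.minMaxLoc(r); print("shift px",l[0]-75,l[1]-35,v)
if abs(l[0]-75)<=2 and abs(l[1]-35)<=2 and v>.9:
    manip.servo_line([.418,.326,.21],vel=.08); st("in")
    z,hit=touch(.15,.137,dF=4); st(f"floor {z:.4f} {hit}")
```

```text
over t26.4 [0.4191 0.3252 0.2898] F [ 0.2  0.1 -0.9] gap 0.0193 g 40.0
shift px 1 -1 0.9811080694198608
in t27.6 [0.4184 0.3263 0.2106] F [ 0.3 -0.3 -1.5] gap 0.0191 g 40.0
floor 0.1410 True t29.7 [0.419  0.3271 0.1419] F [-0.4 -0.1  4. ] gap 0.0195 g 40.0
```

```bash
cat >> h.py <<'E'
def stone(x,y,z,H=.45,save=None,yaw=np.pi,off=.125):
    c,im=look(x+off*H/.5,y,H,save,yaw); hsv=cv2.cvtColor(cv2.GaussianBlur(im,(3,3),0),cv2.COLOR_BGR2HSV); u,v=proj(c,[[x,y,z]])[0]
    for s in (40,55,70):
        for k in blobs((hsv[...,1]<s)&(hsv[...,2]>90),1000):
            if cv2.pointPolygonTest(k,(float(u),float(v)),False)>0: print(s,rect(c,k,z),(u,v))
    return c,im
E
python3 - <<'E'
from h import *
effector.open_jaws(); st("open"); manip.servo_line([.418,.326,.29],vel=.15)
c,im=look(.49,.31,.5,"w_tin3")
stone(.4265,-.2093,.029,save="w_A"); stone(.5676,-.2103,.029,save="w_B"); st()
cv2.imwrite("pics/c7.png",np.hstack([cv2.resize(im[90:220,240:400],(320,260)),cv2.imread("pics/w_A.png")[0:260,220:420],cv2.imread("pics/w_B.png")[0:260,220:420]]))
E
```

```text
open t30.9 [0.4184 0.3263 0.141 ] F [-0.3 -0.3  1.1] gap 0.0917 g 0.0
40 (array([ 0.42785901, -0.20743933]), [59.85234069824219, 118.20983123779297], np.float32(179.17621)) (np.float64(313.85745864818807), np.float64(121.70139313492244))
55 (array([ 0.42850363, -0.20680365]), [60.730194091796875, 118.82833099365234], np.float32(0.024338188)) (np.float64(313.85745864818807), np.float64(121.70139313492244))
70 (array([ 0.41708344, -0.19640363]), [83.45465850830078, 141.66561889648438], np.float32(0.020772673)) (np.float64(313.85745864818807), np.float64(121.70139313492244))
40 (array([ 0.56907104, -0.20953374]), [58.338600158691406, 118.4863510131836], np.float32(167.95734)) (np.float64(314.6328093025172), np.float64(122.2898205998545))
55 (array([ 0.56909839, -0.20959305]), [59.73470687866211, 119.7918930053711], np.float32(167.98163)) (np.float64(314.6328093025172), np.float64(122.2898205998545))
70 (array([ 0.56912286, -0.20961473]), [61.045875549316406, 121.14813232421875], np.float32(167.90607)) (np.float64(314.6328093025172), np.float64(122.2898205998545))
 t36.0 [ 0.6276 -0.2107  0.2924] F [-0.3 -0.3 -0.6] gap 0.0916 g 0.0
```

View pics/c7.png

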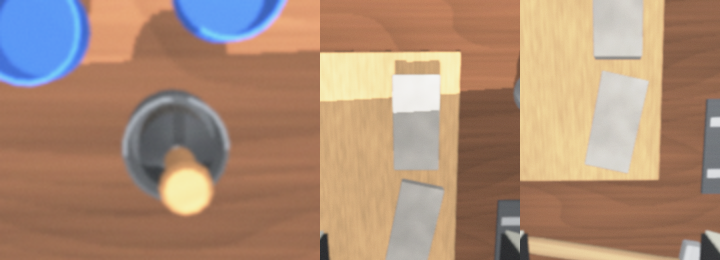

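The brush stands upright in its tin. There are exactly two stones, fully resolved: A at (0.428, -0.207) at 0° and B at (0.569, -0.2096) at 168°. I measure the bed in the placing orientation, so camera bias cancels, then pick and place B.

```bash
cat >> h.py <<'E'
def bed(save=None,H=.45):
    c,im=look(.600,.056+.125*H/.5,H,save,np.pi/2); g=cv2.cvtColor(im,cv2.COLOR_BGR2GRAY); u,v=proj(c,[[.6,.056,.024]])[0]; o=[]
    for t in (90,110,130):
        for k in blobs(g<t,1000,9000):
            if cv2.pointPolygonTest(k,(float(u),float(v)),False)>0: r=rect(c,k,.024); o.append([*r[0],r[2]]); print("bed",t,r)
    return np.median(o,0) if o else (u,v)
def pick(x,y,yaw,z=.008):
    Q=down(yaw); manip.move_pose([x,y,.12],Q); manip.servo_line([x,y,z],vel=.1); st("at"); effector.close(40); st("grip")
    manip.servo_line([x,y,.18],vel=.12); manip.sleep(.2); st("up")
    if manip.current_gripper_force()<30: effector.close(40); manip.sleep(.3); st("regrip")
def place(x,y,yaw,zb):
    Q=down(yaw); manip.move_pose([x,y,.22],Q); manip.servo_line([x,y,zb+.03],Q,vel=.12); manip.sleep(.3)
    z,hit=touch(zb+.010,zb+.001,dF=3,step=.001); st(f"down {z:.4f} {hit}"); return hit
E
python3 - <<'E'
from h import *
b=bed("w_bed3"); print(b)
if len(b)==3: pick(.5691,-.2096,np.radians(168))
E
```

```text
(np.float64(313.84370688860037), np.float64(277.2599793075591))
```

```bash
sed -i 's/.056+.125\*H/.056-.125*H/' h.py
python3 - <<'E'
from h import *
b=bed("w_bed3"); print(b)
if len(b)==3: pick(.5691,-.2096,np.radians(168))
E
```

```text
bed 90 (array([0.60060785, 0.05731543]), [60.448631286621094, 120.10591125488281], np.float32(90.50268))
bed 110 (array([0.60065747, 0.05761044]), [61.165245056152344, 121.42464447021484], np.float32(90.66208))
bed 130 (array([0.60063275, 0.05774754]), [61.842132568359375, 121.71106719970703], np.float32(90.64908))
[6.00632751e-01 5.76104431e-02 9.06490784e+01]
at t42.3 [ 0.5698 -0.2098  0.0088] F [ 0.4 -1.   0.3] gap 0.0918 g 0.0
grip t42.9 [ 0.5692 -0.2096  0.0081] F [-0.3  0.1  2. ] gap 0.0600 g 40.0
up t44.7 [ 0.5688 -0.2095  0.1794] F [-0.6 -0.  -3.6] gap 0.0598 g 40.0
```

Run:
```python
from h import *
if place(.6005,.0575,np.radians(90.5),.024):
    effector.open_jaws(); st("rel"); p=manip.current_tool_pos(); manip.servo_line([.6005,.0575,.2],vel=.12)
    c,im=look(.600,.056-.125*.9,.45,"w_p1",np.pi/2); hsv=cv2.cvtColor(im,cv2.COLOR_BGR2HSV)
    u,v=proj(c,[[.6005,.0575,.049]])[0].astype(int); print(u,v,proj(c,[[x,y,.049] for x in(.5705,.6305) for y in(-.0025,.1175)]).round(1).tolist())
    cv2.imwrite("pics/c8.png",cv2.resize(im[max(v-90,0):v+90,u-120:u+120],None,fx=3.3,fy=3.3,interpolation=cv2.INTER_CUBIC)); print(u-120,max(v-90,0)); st()
```

```text
down 0.0270 True t50.1 [0.6009 0.0575 0.0281] F [-3.7  0.1  6.2] gap 0.0599 g 40.0
rel t50.8 [0.6007 0.0576 0.027 ] F [-0.3 -0.2 -0.1] gap 0.0917 g 0.0
315 121 [[291.6, 170.5], [289.8, 69.2], [338.8, 170.6], [341.0, 69.3]]
195 31
 t53.3 [ 0.5995 -0.0037  0.2906] F [ 0.1  0.  -0.4] gap 0.0914 g 0.0
```

View pics/c8.png

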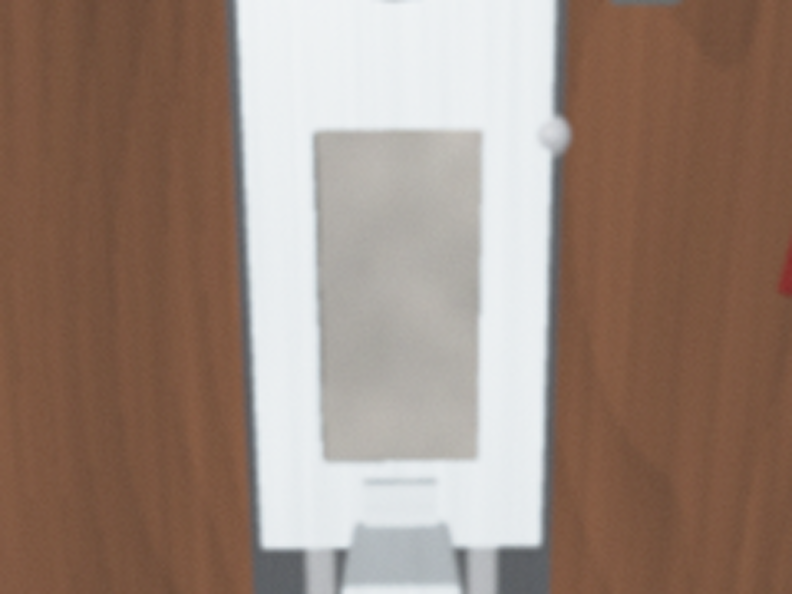

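The first stone covers the mat squarely, with corners within about 1 px of prediction. Now stone A.

Run:
```python
from h import *
pick(.4281,-.2072,np.pi)
if manip.current_gripper_force()>30 and place(.6005,.0575,np.radians(90.5),.049):
    effector.open_jaws(); st("rel"); manip.servo_line([.6005,.0575,.22],vel=.12)
    c,im=look(.600,.056-.125*.9,.45,"w_p2",np.pi/2); u,v=proj(c,[[.6005,.0575,.074]])[0].astype(int)
    print(u,v,proj(c,[[x,y,.074] for x in(.5705,.6305) for y in(-.0025,.1175)]).round(1).tolist())
    a=cv2.resize(im[max(v-80,0):v+80,u-60:u+60],None,fx=3.3,fy=3.3,interpolation=cv2.INTER_CUBIC); print(u-60,max(v-80,0))
    c,s=shot("scene","s4"); b=cv2.resize(s[180:280,270:370],(a.shape[0]*2//3,a.shape[0]*2//3),interpolation=cv2.INTER_CUBIC)
    o=np.zeros((a.shape[0],a.shape[1]+b.shape[1],3),np.uint8); o[:,:a.shape[1]]=a; o[:b.shape[0],a.shape[1]:]=b
    cv2.imwrite("pics/c9.png",o); print(o.shape); st()
```

```text
at t56.3 [ 0.4286 -0.2074  0.0085] F [-0.4 -0.3 -0.1] gap 0.0919 g 0.0
grip t56.9 [ 0.4282 -0.2071  0.0081] F [-0.7  1.2  2.9] gap 0.0595 g 40.0
up t58.7 [ 0.4278 -0.2071  0.1795] F [-0.1  0.1 -3.6] gap 0.0601 g 40.0
down 0.0520 True t64.1 [0.601  0.0576 0.0532] F [-3.2  0.7  5. ] gap 0.0594 g 40.0
rel t64.8 [0.6007 0.0576 0.0519] F [0.3 0.5 0.2] gap 0.0916 g 0.0
315 122 [[290.0, 174.3], [288.0, 66.4], [340.2, 174.4], [342.7, 66.4]]
255 42
(528, 748, 3)
 t67.3 [ 0.5997 -0.0037  0.2909] F [ 0.3 -0.6  0.4] gap 0.0916 g 0.0
```

View pics/c9.png

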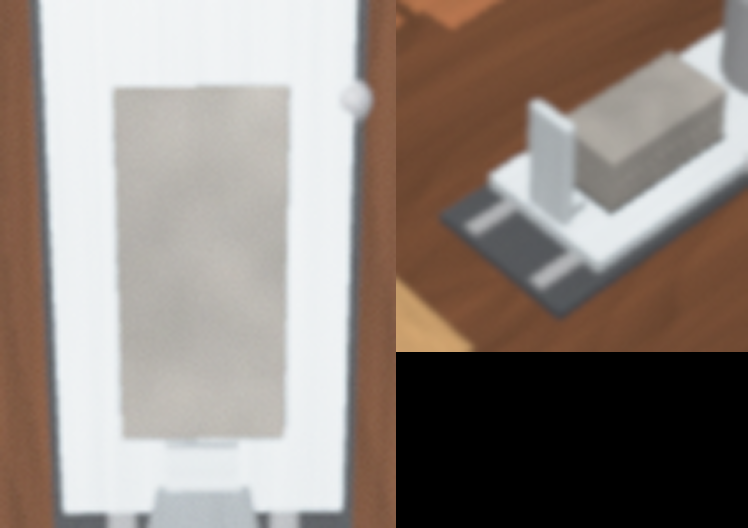

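The pile is square: corners at about (290,69), (343,69), (292,174) and (341,174), flush in the scene view too. Now I push the carriage home with shut fingers.

Run:
```python
from h import *
Q=down(np.radians(90.5)); effector.close(10)
line=lambda y:.6005-.00873*(y-.0575)
manip.move_pose([line(-.085),-.085,.2],Q); manip.servo_line([line(-.085),-.085,.07],vel=.12); manip.sleep(.3); st("ready")
f0=manip.current_force()[1]; y=-.085; contact=None; log=[]
while y<.085:
    y+=.002; manip.servo_line([line(y),y,.07],vel=.03)
    f=manip.current_force()[1]-f0; log.append((round(y,3),round(float(f),1)))
    if contact is None and f<-1.5: contact=y; print("contact",y)
    if f<-14: break
print(log); st("end")
```

```text
ready t70.8 [ 0.602  -0.085   0.0705] F [0.5 0.4 0.6] gap 0.0007 g 0.0
contact -0.04499999999999997
[(-0.083, -0.3), (-0.081, -0.5), (-0.079, -0.3), (-0.077, -1.0), (-0.075, -1.4), (-0.073, 0.3), (-0.071, -0.5), (-0.069, -1.3), (-0.067, -1.4), (-0.065, 0.0), (-0.063, -0.2), (-0.061, 1.0), (-0.059, -1.2), (-0.057, -0.5), (-0.055, -0.1), (-0.053, 0.1), (-0.051, -1.5), (-0.049, -0.9), (-0.047, -1.0), (-0.045, -2.1), (-0.043, -0.7), (-0.041, -0.1), (-0.039, -1.0), (-0.037, -0.4), (-0.035, -0.7), (-0.033, -0.6), (-0.031, -0.9), (-0.029, -0.3), (-0.027, 0.0), (-0.025, -0.5), (-0.023, -0.5), (-0.021, -1.3), (-0.019, -1.6), (-0.017, -1.5), (-0.015, -0.8), (-0.013, -1.5), (-0.011, -0.5), (-0.009, -0.7), (-0.007, -1.0), (-0.005, -0.3), (-0.003, -1.6), (-0.001, -0.9), (0.001, -0.6), (0.003, -1.6), (0.005, -2.5), (0.007, -5.7), (0.009, -8.7), (0.011, -8.6), (0.013, -7.0), (0.015, -4.6), (0.017, -5.2), (0.019, -2.0), (0.021, -0.6), (0.023, 0.1), (0.025, -1.7), (0.027, -5.4), (0.029, -9.4), (0.031, -13.0), (0.033, -16.3)]
end t85.5 [0.6008 0.0246 0.0702] F [  0.1 -15.9   1.4] gap 0.0002 g 8.0
```

The force profile shows the detent bump and then the end stop. I back off and verify.

Run:
```python
from h import *
p=manip.current_tool_pos(); manip.servo_line([.6014,-.06,.07],vel=.06); manip.servo_line([.6014,-.06,.25],vel=.12)
c,im=look(.600,.13-.125*.9,.45,"w_f",np.pi/2)
manip.move_pose([.45,-.1,.32],down(np.pi)); effector.open_jaws()
_,s=shot("scene","s5"); _,t=shot("top","t5")
a=im[0:260,220:420]; b=cv2.resize(s[90:290,250:450],(300,300)); d=t[150:310,150:350]
o=np.zeros((300,700,3),np.uint8); o[:260,:200]=a; o[:,200:500]=b; o[:160,500:]=d; cv2.imwrite("pics/c10.png",o); st()
```

```text
t93.0 [ 0.45 -0.1   0.32] F [-0.4  0.3 -0.6] gap 0.0919 g 0.0
```

View pics/c10.png

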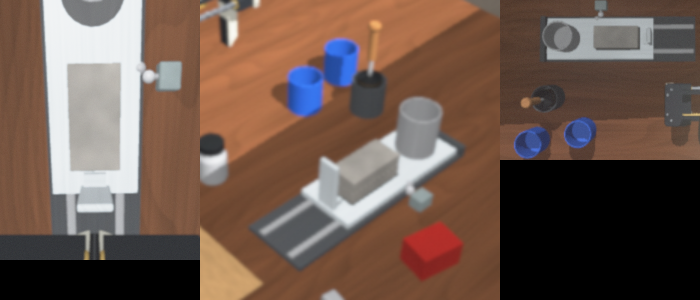

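The carriage is home against the end stop, the pile is square, and the brush is upright in its tin.

```bash
python3 -c "
from bench import manip
print(manip.hand_in())"
```

```text
the job is handed in; nothing more can be done
None
```

The job is handed in at about 93 s: pot scrubbed with three full strokes, brush back upright in its tin, both whetstones squarely stacked on the bed, and the carriage pushed past the detent to its end stop.

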